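# Close the cover of the loaded vial cooler

### The job

Two vial coolers with sliding covers stand open on the bench: one holds sample vials, the other is empty. Slide the cover of the one that holds the vials fully shut over its vials, and leave the cover of the empty cooler open just as it is.

Things in the scene. Friction and masses are not known exactly. Their poses are not given: they have to be found in the camera images.
- sample_cover (a joint): Opening of the cover of the cooler that HOLDS nine white-capped vials, in m: 0 = fully shut at its stop, 0.115 = fully open; starts well open. About 2 N of friction; stays where left, cannot lift off. The cooler is a fixed white box, 120 x 250 x 82 mm high: vial compartment in one half of its length, plain deck, where the cover parks, in the other.
- sample_grip (a point): Centre of the grip tab of that cover: an upright bar, 40 mm across the slide (x), 12 mm thick along it (y), 30 mm high (z up), amid a flat aluminium cover 100 x 118 x 4 mm, whose upper face is 15 mm below this point. The cover opens towards this point's +y and shuts towards its -y. Low side guides, 52 mm off the middle in x, rise 7 mm above the cover.
- empty_cover (a joint): Opening of the same kind of cover on the other, identical cooler, whose nine wells are EMPTY: 0 = shut, 0.115 = fully open, in m. To be left as it is.
- empty_grip (a point): Centre of the grip tab on the empty cooler's cover, same sizes and axes as sample_grip. To be left where it is.

How it is judged:
By the outcome, as a careful person would: the job done as asked, in the order asked, and still so for the second after the job is handed in, with the robot touching nothing.
It also fails if it takes over 29 s, if anything falls off the work surface, if the arm or the gripper's body presses on something with over 40 N, if the wrist force passes 120 N, or if a joint passes its speed limit or range.

### The arm

A 6-joint arm with a two-finger parallel gripper is mounted at the origin on the work surface. World frame = base frame: x ahead of the robot, y to its left, z up, the work surface at z = 0. Lengths are in m, angles in rad, forces in N, time in s.
With the tool pointing down it reaches from about 0.25 to 0.775 m from the base axis. Payload 8.9 kg.
Tool frame: the origin (TCP) lies at the very end of the fingers, on their centre line; the grasp point (between the pads) lies bot.grasp_offset behind it (bot.grasp_offset is the distance from the TCP to the grasp point, in m); z points along the fingers, y is the direction in which the jaws open and shut (so a half turn about z gives the same grasp; the last joint's range is limited). The gripper opens to 85 mm and grips with 20 to 120 N. Pads are 22 mm wide; open, the fingers measure 114 mm over their backs; the gripper's body (76 mm by 85 mm) begins 54 mm behind the grasp point. The pads swing forward as they close: fully open they stand 13 mm farther back than shut.
Start: joints at [1.023, 0.291, -0.153, 1.127, 0, 1.431], TCP at [0.209, 0.482, 0.231] pointing down, gripper open.
Joint ranges: [-2.52, 2.52], [-0.91, 1.74], [-1.3, 1.37], [-1.96, 2.02], [-1.52, 1.47], [-3.14, 3.14]. Speed limits (rad/s): [2.22, 2.22, 2.79, 3.14, 3.14, 3.14].

### API

Orientations are given as [roll, pitch, yaw] about the fixed x, y, z axes, in that order (R = Rz(yaw) Ry(pitch) Rx(roll)).
In Python, from cell import status, optics, bot, models gives the robot as it stands. The module is installed in compiled form; this text tells all that it offers.
- The arm moves only by the tool drive_tool, never from a script. Its argument "motion" is a list that holds one entry, the list of rows, each a list of 5 numbers: the shift along the world's x, y, z in mm, then the turn about the world's z in degrees, then the opening, from -1 (shut) to 1 (fully open). In form: [[[dx, dy, dz, yaw, claw], ...]]. A call has 1 to 20 rows; each row shifts and turns the commanded pose from where the row before left it; what a row does not reach is not made up. A row lasts 1/12 s, in which the tool goes at most 41.7 mm and 7.16 degrees, less where a joint would pass 70% of its speed; a pose out of reach is approached as far as the arm can. A call is refused whole if a number of a shift passes 41.7 or a number of a turn 7.16, either way. A call with a gripper value outside its range is refused whole. The fingers move at their own pace and stop on an object; "squeeze" is the grip in N (left out, the last holds). Time passes only in rows, so rows that do not move let the fingers close. It gives the time, the measured TCP pose, the force and the opening at its end, in the units of the state.
- status.get_state(): the state, without advancing time (a new reading comes with each control period).
- optics.camera(name): name is "side" or "top" or "wrist"; returns the picture (480x640x3 uint8, red, green, blue); there is no depth.
- optics.camera_model(name): a dict with "camera_matrix" (3x3 intrinsics, pixels), "k1" (the pictures are not rectified: a ray, as slopes to the right and down, at radius r is drawn at 1 + k1 r^2 times it, then the intrinsics apply), "cam_to_world" (4x4, takes a point from camera to world coordinates). Camera axes: x right, y up, looking along -z (the intrinsics and any distortion apply to the point x, -y, -z); pixel columns grow to the right and rows downward; lengths in m; the calibration is good to about 2 mm. A picture is of the moment at which its call begins: read the wrist's pose just before it. camera_model takes no time and is no camera call; for the wrist camera it gives the pose at the moment of the call.
- bot.sign_off(): hands the job in, once; it reports no verdict.
Trained networks look in the newest picture that a camera, given by its name, has taken for a name from the list of things; names that differ only in an ending like _2 or _b are one class to them, and where a whole thing is asked for, a point or a joint stands for the part that bears it (a point fixed in the world has none). Each returns a list of dicts, best first, with "confidence" (0 to 1); they miss things now and then, are a little off and sometimes report something else, mostly with a low value. They report only what shows in the picture. A call takes as long as a camera call.
- models.boxes_of(camera, thing): "position" ([x, y, z] in m, in world coordinates, good to about 4 mm: the middle of the surface that is visible of it).
The state is a dict: "clock": time; "qpos": joint angles; "dq": joint speeds; "joint_torque": joint torques, N m; "tcp_pos": TCP position; "orientation": TCP orientation; "wrist_force": force on the tool from outside, world axes, zero at the start; "ft_torque": the same for the moment, N m; "grip_width": opening from 0.0 (shut) to 1.0 (fully open).
Only numpy, scipy, OpenCV 4.12 (cv2) and the standard library are available. Lean on these libraries where they do the work, as an engineer would, in place of code of your own. Each camera call takes 0.05 s, during which the arm holds its last target. There are 200 camera calls.

## Working session

There is one attempt and no reset: what is moved stays moved. The work goes in short steps, Python scripts to look and compute and a tool call to move; the robot and the scene stay as the last step left them, time stands still between calls to the robot, and variables do not carry over. Pictures are saved under pics/ and viewed, about 8 in all and at most 12, crops included, and the job is handed in when it is done.

Besides the shell and the picture viewer there is one more tool, called after ">>>" as a command line: name --argument value ..., lists and objects as JSON in quotes. drive_tool: Moves the arm, as the interface text tells. Its arguments: {"type":"object","properties":{"motion":{"type":"array","items":{"type":"array","items":{"type":"array","items":{"type":"number"}}}},"squeeze":{"type":"number"}},"required":["motion"]}

```bash
mkdir -p pics
python3 - <<'E'
from cell import status, optics, bot, models
import cv2
for c in ("top","side"):
    cv2.imwrite(f"pics/{c}0.png", optics.camera(c)[:,:,::-1])
    for t in ("sample_grip","empty_grip","sample_cover","empty_cover"):
        print(c,t,[(d["position"],d["confidence"]) for d in models.boxes_of(c,t)])
s=status.get_state(); print(s); print(bot.grasp_offset, optics.camera_model("top"))
E
```

```text
top sample_grip [([0.5367, 0.2323, 0.0733], 0.82)]
top empty_grip [([0.5793, -0.1891, 0.075], 0.63)]
top sample_cover [([0.5411, 0.231, 0.0717], 0.62)]
top empty_cover [([0.5811, -0.184, 0.0746], 0.63)]
side sample_grip [([0.5284, 0.2247, 0.0714], 0.61)]
side empty_grip [([0.5758, -0.1886, 0.0741], 0.76)]
side sample_cover [([0.5285, 0.2262, 0.0762], 0.77)]
side empty_cover [([0.5756, -0.194, 0.0714], 0.87)]
{'clock': 0.5, 'qpos': array([ 1.02269475e+00,  2.90701320e-01, -1.53435094e-01,  1.12670114e+00,
        8.77038625e-06,  1.43148683e+00]), 'dq': array([ 0.00197296,  0.00138821, -0.00104044, -0.00077429,  0.00224519,
        0.00018821]), 'joint_torque': array([-8.34866532e-04, -5.36656630e+01,  3.31440818e+01,  3.00292617e-03,
       -2.29871594e-04, -2.17271202e-05]), 'tcp_pos': array([0.20867568, 0.48172369, 0.2312913 ]), 'orientation': array([-3.14155304e+00, -1.44107365e-05,  2.73280057e+00]), 'wrist_force': array([-0.33328651,  1.45287059,  0.0657492 ]), 'ft_torque': array([-0.00694173, -0.02512927,  0.00734711]), 'grip_width': 1.0004100053663532}
0.0187 {'camera_matrix': array([[440.27051734,   0.        , 320.26533688],
       [  0.        , 440.27051734, 235.49697028],
       [  0.        ,   0.        ,   1.        ]]), 'k1': -0.10442374090660426, 'cam_to_world': array([[ 0.02945072,  0.9976335 , -0.06212926,  0.52128399],
       [-0.99855281,  0.02656577, -0.04676049, -0.02079389],
       [-0.04499932,  0.06341648,  0.99697212,  0.77572801],
       [ 0.        ,  0.        ,  0.        ,  1.        ]])}
```

View pics/top0.png

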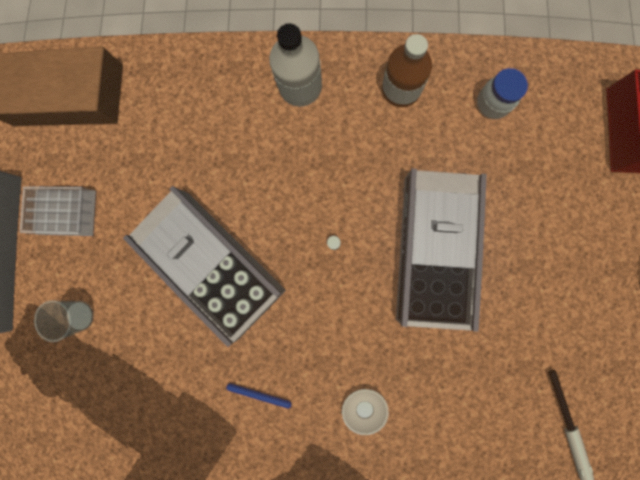

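View pics/side0.png

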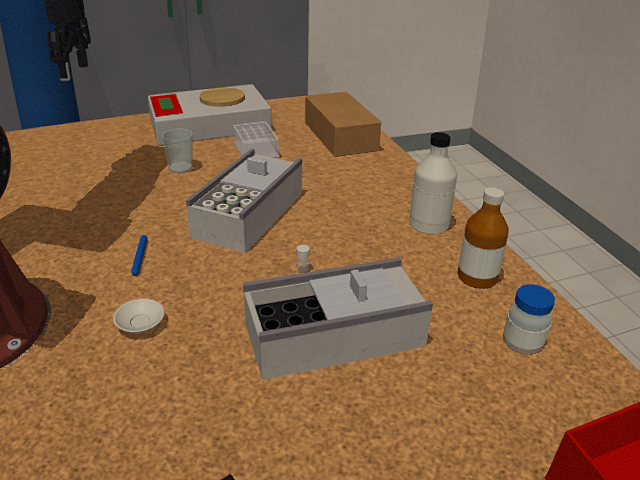

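The top view shows the sample cooler on the left, with its vials around (228,292) and its tab near (181,247). The empty cooler is on the right, with its tab at (448,227). The side view agrees. I'll zoom in on the sample cooler in both views.

```bash
cat > h.py <<'E'
import numpy as np, cv2
from cell import status, optics, bot, models
def ray(m,u,v):
    K=m["camera_matrix"]; d=np.array([(u-K[0,2])/K[0,0],(v-K[1,2])/K[1,1]]); s=d.copy()
    for _ in range(20): s=d/(1+m["k1"]*(s@s))
    T=m["cam_to_world"]; return T[:3,3], T[:3,:3]@np.array([s[0],-s[1],-1.])
def at(m,u,v,z):
    o,r=ray(m,u,v); return o+r*(z-o[2])/r[2]
def tri(a,b):
    A=[];B=[]
    for o,r in (a,b):
        r=r/np.linalg.norm(r); P=np.eye(3)-np.outer(r,r); A.append(P);B.append(P@o)
    return np.linalg.lstsq(np.vstack(A),np.hstack(B),rcond=None)[0]
E
python3 - <<'E'
from h import *
a=cv2.imread("pics/top0.png")[185:345,125:285]; b=cv2.imread("pics/side0.png")[140:250,185:305]
a=cv2.resize(a,(480,480),interpolation=cv2.INTER_CUBIC);b=cv2.resize(b,(320,293),interpolation=cv2.INTER_CUBIC)
c=np.zeros((480,800,3),np.uint8);c[:,:480]=a;c[:293,480:]=b;cv2.imwrite("pics/crop.png",c)
m=optics.camera_model("top")
for z in(.08,):
  for p in [(176,188),(127,238),(230,342),(281,292)]: print(p,at(m,*p,z).round(4))
E
```

```text
(176, 188) [0.6364 0.2511 0.08  ]
(127, 238) [0.552  0.3312 0.08  ]
(230, 342) [0.391  0.1507 0.08  ]
(281, 292) [0.4734 0.0714 0.08  ]
```

View pics/crop.png

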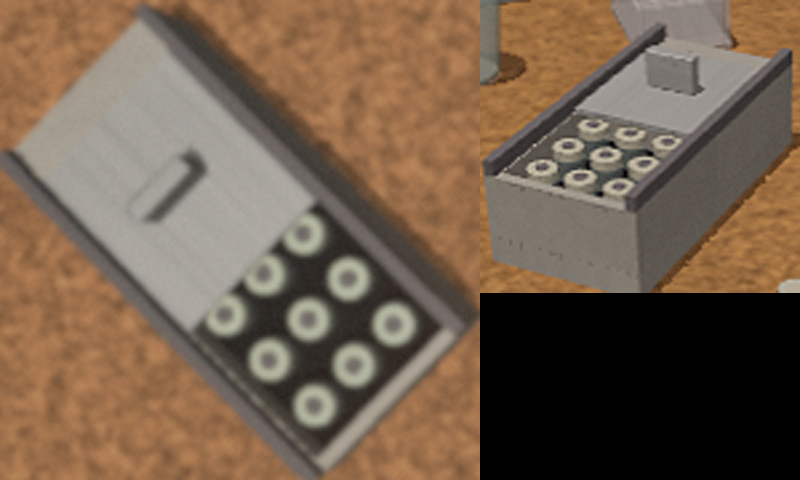

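Run:
```python
from h import *
t=optics.camera_model("top");s=optics.camera_model("side")
P=tri(ray(t,179.3,246.7),ray(s,257,159.9));print("tab top",P)
# guide end corner near (vial end, left guide): top (230,342); side crop (632,205)->
print("guide corner",tri(ray(t,281,292),ray(s,185+152/2.667,140+202/2.667)))
for z in(.1,.105,.11):print(at(t,179.3,246.7,z), at(s,257,159.9,z))
# cover edges at z .075: vial-side edge ends, rear edge mid
for p in[(125+315/3,185+207/3),(125+190/3,185+330/3),(125+45/3,185+178/3),(125+160/3,185+40/3)]:print(at(t,*p,.077))
```

```text
tab top [0.53854767 0.23217399 0.10270316]
guide corner [0.47095027 0.07238479 0.0771809 ]
[0.53977415 0.23283741 0.1       ] [0.53875018 0.23818901 0.1       ]
[0.53963734 0.23096068 0.105     ] [0.53631839 0.22798338 0.105     ]
[0.53950052 0.22908395 0.11      ] [0.53388661 0.21777776 0.11      ]
[0.53112007 0.15651178 0.077     ]
[0.462677   0.22281122 0.077     ]
[0.54229445 0.30923618 0.077     ]
[0.6198083  0.24729417 0.077     ]
```

>>> drive_tool --motion '[[[30,-18,0,-1.5,-1],[30,-18,0,-1.5,-1],[30,-18,0,-1.5,-1],[30,-18,0,-1.5,-1],[30,-18,0,-1.5,-1],[30,-18,0,-1.5,-1],[30,-18,0,-1.5,-1],[30,-18,0,-1.5,-1],[30,-18,0,-1.5,-1],[30,-18,-10,-1.5,-1],[30,-18,-30,-1.5,-1],[30,-18,-30,-2,-1],[0,0,0,0,-1],[0,0,0,0,-1]]]' --squeeze 40

```text
clock: 1.67
tcp_pos: [0.5629, 0.2676, 0.1649]
orientation: [-3.138, -0.002, 2.407]
wrist_force: [-0.8, 0.9, -0.4]
grip_width: 0.005
```

Run:
```python
from h import *
cv2.imwrite("pics/w1.png", optics.camera("wrist")[:,:,::-1])
print([(d["position"],d["confidence"]) for d in models.boxes_of("wrist","sample_grip")])
s=status.get_state();print(s["clock"],s["tcp_pos"],s["orientation"],s["wrist_force"],s["grip_width"])
m=optics.camera_model("wrist");print(m)
```

```text
[([0.535, 0.2378, 0.0729], 0.61)]
1.7667 [0.5627149  0.26950013 0.16746815] [ 3.14139196e+00 -2.36634120e-04  2.41029897e+00] [-0.11907463  0.36103389 -0.37617971] 0.002555827716096955
{'camera_matrix': array([[427.40547818,   0.        , 322.36963779],
       [  0.        , 427.40547818, 240.32220624],
       [  0.        ,   0.        ,   1.        ]]), 'k1': -0.04143078101338558, 'cam_to_world': array([[ 6.67371184e-01, -7.19235175e-01, -1.93174705e-01,
         5.13674617e-01],
       [ 7.44725172e-01,  6.44650344e-01,  1.72656750e-01,
         3.13476196e-01],
       [ 3.49332299e-04, -2.59088205e-01,  9.65853602e-01,
         3.09195980e-01],
       [ 0.00000000e+00,  0.00000000e+00,  0.00000000e+00,
         1.00000000e+00]])}
```

View pics/w1.png

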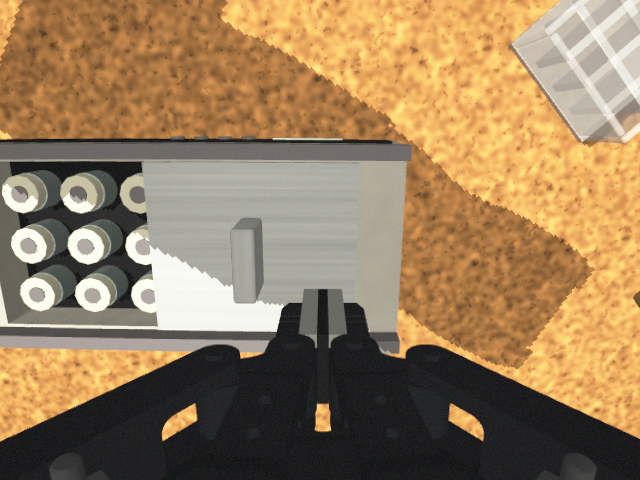

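The wrist view shows the tab top from about (232..257, 230..302). The fingers are to its right, over the deck and beyond the tab, and the wrist image is aligned with the slide.

Run:
```python
from h import *
m=optics.camera_model("wrist"); u=m["cam_to_world"][:3,0]; print(status.get_state()["tcp_pos"])
for z in(.1,.104):
  c=at(m,245,267,z);print(c, (status.get_state()["tcp_pos"]-c)@u)
print("width",np.linalg.norm(at(m,243,230,.104)-at(m,244,302,.104)))
a=at(m,200,162,.077);b=at(m,200,335,.077);print("guides",a,b,(a+b)/2,np.linalg.norm(a-b))
a=at(m,0,143,.082);b=at(m,410,146,.082);print("dir",a-b,u)
for p in [(8,250),(152,250),(358,250),(403,250)]:print((at(m,*p,.075)-status.get_state()["tcp_pos"])@u)
```

```text
[0.5627149  0.26950013 0.16746815]
[0.53947794 0.23682779 0.1       ] 0.039863164744500273
[0.53898455 0.23829337 0.104     ] 0.03909958060542401
width 0.03840547135493786
guides [0.48360565 0.25203899 0.077     ] [0.55489846 0.17781519 0.077     ] [0.51925205 0.21492709 0.077     ] 0.10291665446236771
dir [-0.14701266 -0.15998419  0.        ] [6.67371184e-01 7.44725172e-01 3.49332299e-04]
-0.18366711486534526
-0.09781827654442979
0.020415811043124097
0.04616701196212753
```

>>> drive_tool --motion '[[[5,0,-30,0,-1],[0,0,-25,0,-1],[0,0,-15,0,-1],[0,0,-10,0,-1],[0,0,0,0,-1],[0,0,0,0,-1]]]'

```text
clock: 2.27
tcp_pos: [0.5679, 0.27, 0.0882]
orientation: [3.141, 0.0, 2.411]
wrist_force: [0.1, 0.2, 0.6]
grip_width: -0.003
```

>>> drive_tool --motion '[[[-4,-4.5,0,0,-1],[-4,-4.5,0,0,-1],[-4,-4.5,0,0,-1],[-4,-4.5,0,0,-1],[-4,-4.5,0,0,-1],[-4,-4.5,0,0,-1],[-4,-4.5,0,0,-1],[-4,-4.5,0,0,-1],[-4,-4.5,0,0,-1],[-4,-4.5,0,0,-1],[0,0,0,0,-1]]]'

```text
clock: 3.18
tcp_pos: [0.5269, 0.2231, 0.0869]
orientation: [-3.14, -0.0, 2.409]
wrist_force: [0.3, 0.2, 0.3]
grip_width: -0.0
```

Run:
```python
from h import *
cv2.imwrite("pics/w2.png", optics.camera("wrist")[:,:,::-1])
```

```text
(no output)
```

View pics/w2.png

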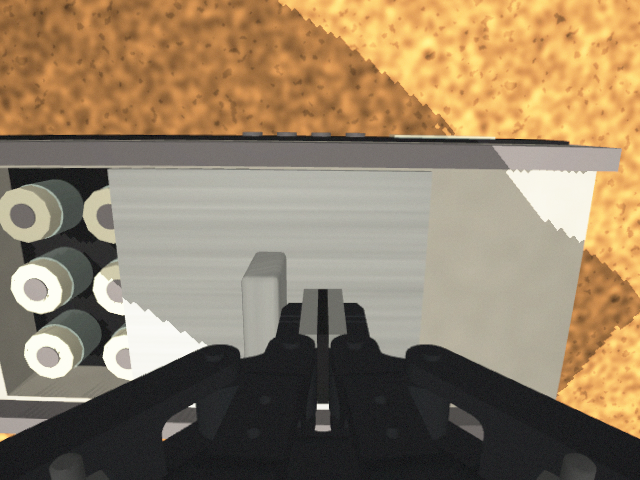

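The cover has moved: the deck gap now spans columns 425 to 590, and the tab sits against the fingers. I'll keep pushing.

>>> drive_tool --motion '[[[-4,-4.5,0,0,-1],[-4,-4.5,0,0,-1],[-4,-4.5,0,0,-1],[-4,-4.5,0,0,-1],[-4,-4.5,0,0,-1],[-4,-4.5,0,0,-1],[-4,-4.5,0,0,-1],[0,0,0,0,-1]]]'

```text
clock: 3.9
tcp_pos: [0.4989, 0.1916, 0.087]
orientation: [-3.14, 0.0, 2.409]
wrist_force: [0.2, 0.2, -1.6]
grip_width: 0.0
```

Run:
```python
from h import *
m=optics.camera_model("wrist"); u=m["cam_to_world"][:3,0]
cv2.imwrite("pics/w3.png", optics.camera("wrist")[:,:,::-1])
s=status.get_state();print(s["tcp_pos"],s["wrist_force"])
```

```text
[0.49942347 0.19188239 0.08708779] [-0.22849441  0.4997769  -0.19389733]
```

View pics/w3.png

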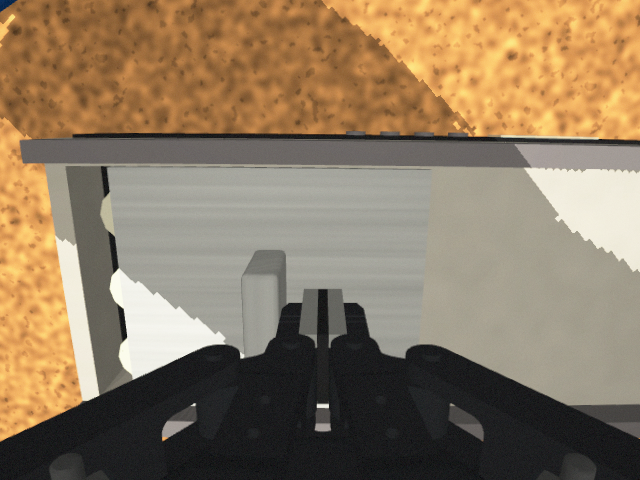

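About 17–20 mm is left, so I'll take smaller steps.

>>> drive_tool --motion '[[[-2,-2.2,0,0,-1],[-2,-2.2,0,0,-1],[-2,-2.2,0,0,-1],[-2,-2.2,0,0,-1],[-1,-1.1,0,0,-1],[0,0,0,0,-1]]]'

```text
clock: 4.45
tcp_pos: [0.4908, 0.1824, 0.0871]
orientation: [-3.141, 0.0, 2.41]
wrist_force: [-0.0, -0.1, -0.2]
grip_width: -0.001
```

>>> drive_tool --motion '[[[-1,-1.1,0,0,-1],[-1,-1.1,0,0,-1],[0,0,0,0,-1]]]'

```text
clock: 4.7
tcp_pos: [0.4888, 0.1805, 0.0871]
orientation: [-3.141, 0.0, 2.41]
wrist_force: [1.7, -0.8, 0.5]
grip_width: -0.002
```

>>> drive_tool --motion '[[[-0.7,-0.8,0,0,-1],[-0.7,-0.8,0,0,-1],[0,0,0,0,-1]]]'

```text
clock: 4.95
tcp_pos: [0.4874, 0.1789, 0.0871]
orientation: [-3.141, -0.0, 2.41]
wrist_force: [1.5, 0.2, 0.5]
grip_width: 0.001
```

>>> drive_tool --motion '[[[-0.7,-0.8,0,0,-1],[0,0,0,0,-1]]]'

```text
clock: 5.12
tcp_pos: [0.4867, 0.1781, 0.0871]
orientation: [-3.141, -0.0, 2.41]
wrist_force: [1.2, 0.8, 1.9]
grip_width: -0.0
```

Run:
```python
from h import *
cv2.imwrite("pics/w4.png", optics.camera("wrist")[:,:,::-1])
```

```text
(no output)
```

View pics/w4.png

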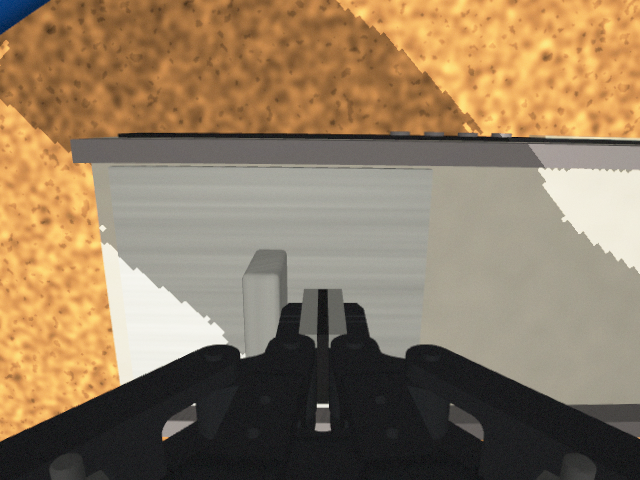

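The cover's edge (column ~110) is over the rim, with about 15 px of rim still showing. There's no stop force yet, so I'll continue by about 1 mm at a time.

>>> drive_tool --motion '[[[-0.7,-0.8,0,0,-1],[0,0,0,0,-1]]]'

```text
clock: 5.33
tcp_pos: [0.486, 0.1773, 0.0871]
orientation: [-3.142, -0.0, 2.41]
wrist_force: [1.8, 1.3, 1.4]
grip_width: -0.001
```

>>> drive_tool --motion '[[[-0.7,-0.8,0,0,-1],[0,0,0,0,-1]]]'

```text
clock: 5.5
tcp_pos: [0.4853, 0.1765, 0.0871]
orientation: [-3.141, -0.0, 2.41]
wrist_force: [1.6, 1.7, 0.3]
grip_width: 0.004
```

>>> drive_tool --motion '[[[-0.7,-0.8,0,0,-1],[0,0,0,0,-1]]]'

```text
clock: 5.67
tcp_pos: [0.4845, 0.1757, 0.087]
orientation: [-3.141, -0.0, 2.41]
wrist_force: [0.7, 2.0, 1.1]
grip_width: 0.003
```

>>> drive_tool --motion '[[[-0.7,-0.8,0,0,-1],[0,0,0,0,-1]]]'

```text
clock: 5.83
tcp_pos: [0.4838, 0.1749, 0.087]
orientation: [-3.141, -0.0, 2.41]
wrist_force: [1.1, 1.2, 1.6]
grip_width: -0.002
```

>>> drive_tool --motion '[[[-0.7,-0.8,0,0,-1],[0,0,0,0,-1]]]'

```text
clock: 6.0
tcp_pos: [0.4837, 0.1748, 0.0871]
orientation: [3.14, -0.0, 2.41]
wrist_force: [2.6, 4.3, -0.9]
grip_width: 0.0
```

>>> drive_tool --motion '[[[-0.7,-0.8,0,0,-1],[0,0,0,0,-1]]]'

```text
clock: 6.17
tcp_pos: [0.4836, 0.1747, 0.0872]
orientation: [3.138, -0.001, 2.41]
wrist_force: [5.8, 8.5, -2.7]
grip_width: 0.002
```

The TCP has stalled and the force has risen to about 10 N, so the cover is at its stop. I'll back off, lift and check.

>>> drive_tool --motion '[[[2,2.2,0,0,-1],[4,4.5,0,0,-1],[4,4.5,0,0,-1],[4,4.5,5,0,-1],[0,0,25,0,-1],[0,0,35,0,-1],[0,0,35,0,-1],[0,0,35,0,-1],[0,30,10,0,-1],[0,35,0,0,-1],[0,35,0,0,-1],[0,35,0,0,-1],[0,35,0,0,-1],[0,0,0,0,-1],[0,0,0,0,-1]]]'

```text
clock: 7.42
tcp_pos: [0.4961, 0.3609, 0.2317]
orientation: [-3.141, -0.0, 2.413]
wrist_force: [0.8, 0.2, 0.2]
grip_width: -0.003
```

Run:
```python
from h import *
cv2.imwrite("pics/top2.png", optics.camera("top")[:,:,::-1])
for t in ("sample_grip","empty_grip"): print(t,[(d["position"],d["confidence"]) for d in models.boxes_of("top",t)])
s=status.get_state();print(s["clock"],s["tcp_pos"],s["wrist_force"])
a=cv2.imread("pics/top0.png")[150:340,390:500].astype(int);b=cv2.imread("pics/top2.png")[150:340,390:500].astype(int)
print("empty diff",abs(a-b).mean(),abs(a-b).max())
```

```text
sample_grip []
empty_grip [([0.5792, -0.188, 0.0753], 0.63)]
7.5667 [0.49665821 0.35832001 0.23213247] [ 0.10755307 -0.12147457  0.13776069]
empty diff 2.5026953748006378 11
```

View pics/top2.png

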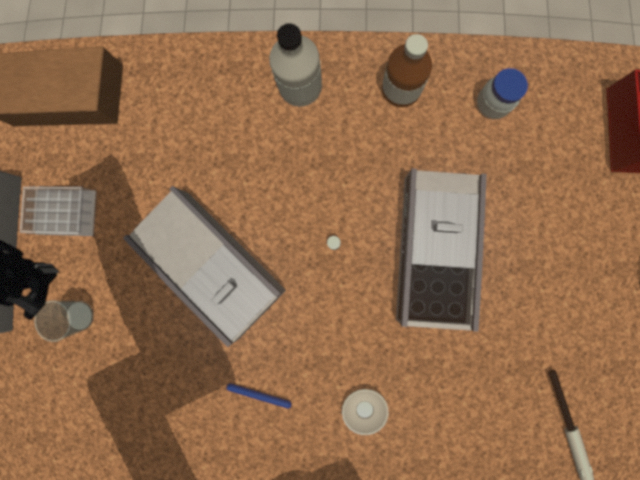

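The sample cover now hides all its vials: its tab is at (225,291) and its edge is flush with the cooler's end. The empty cooler's tab is still at (448,227).

```bash
python3 -c "
from cell import bot; print(bot.sign_off())"
```

```text
the job is handed in; nothing more can be done
None
```

The sample cooler's cover is now fully shut over its nine vials, and the empty cooler's cover was never touched. I pushed the cover's tab with closed fingers, backed the arm clear and handed the job in at about 7.6 s.

- **Stop reached:** in the last two steps the tool stalled at (0.484, 0.175) m while the force rose from about 2 N to 10 N.
- **Sample cooler:** the last top picture shows no vials and the cover's edge flush with the cooler's end. The network did not find `sample_grip` in that picture, so the shut position rests on the picture and the stall.
- **Empty cooler:** its tab is at the same pixel as before, (448,227). The network placed it within about 1 mm of its first position, and the picture there is essentially unchanged.

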